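# Find the concealed push catch of a desk connection box

### The arm

A 7-joint arm with a two-finger parallel gripper is mounted at the origin on a cart in front of the work surface, level with it; the furniture and walls round the work are solid. World frame = base frame: x ahead of the robot, y to its left, z up, the work surface at z = 0. Lengths are in m, angles in rad, forces in N, time in s.
With the tool pointing down it reaches from about 0.425 to 0.875 m from the base axis. Payload 8.4 kg.
Tool frame: the origin (TCP) lies between the finger pads; the fingertips stand 19 mm ahead of it and the grasp point (between the pads) is the TCP; z points along the fingers, y is the line along which they close (so a half turn about z gives the same grasp; the last joint's range is limited). The gripper opens to 85 mm and grips with 20 to 120 N. Pads are 22 mm wide; open, the fingers measure 114 mm over their backs; the gripper's body (76 mm by 85 mm) begins 54 mm behind the grasp point. The pads swing forward as they close: fully open they stand 13 mm farther back than shut.
Start: joints at [1.188, 0.333, 0.04, 1.465, -0.013, 1.343, -0.059], TCP at [0.182, -0.624, 0.25] pointing down, gripper open.
Joint ranges: [-2.58, 2.58], [-0.38, 2.09], [-1.3, 1.39], [0.25, 2.4], [-1.5, 4.64], [0.08, 2.09], [-2.65, 2.65]. Speed limits (rad/s): [2.22, 2.22, 2.79, 2.79, 3.14, 3.14, 3.14].

### API

Orientations are given as a rotation vector (axis times angle).
In Python, from workcell import robot, read_camera, find_in, mark_of gives the robot as it stands.
- The arm moves only by the tool play_rows, never from a script. Its argument "steps" is a list of rows, each a list of 3 entries, a list of its own where there are three numbers: the turn, a rotation vector about the tool's x, y, z in rad, then the shift along the tool's x, y, z in m, then the opening, from -1 (shut) to 1 (fully open). A call has 1 to 12 rows; each row shifts and turns the commanded pose from where the row before left it, along the tool's axes as they then stand; what a row does not reach is not made up. A row lasts 1/10 s, in which the tool goes at most 50 mm and 8.59 degrees, less where a joint would pass 70% of its speed; a pose out of reach is approached as far as the arm can. A call with a gripper value outside its range is refused whole. The fingers move at their own pace and stop on an object; "grip_force" is the grip in N (left out, the last holds). Time passes only in rows, so rows that do not move let the fingers close. It gives the time, the measured TCP pose, the force, the opening and the grip force at its end, in the units of the state.
- robot.state(): the state, without advancing time (a new reading comes with each control period).
- read_camera(name): name is "scene" or "top" or "wrist"; returns a dict with "frame" (420x560x3 uint8, red, green, blue), "z_map" (420x560 float32, m along the optical axis (not along the pixel's ray), 0 where there is no reading), "fx", "fy", "cx", "cy" (pixels), "rvec" (rotation vector, rad) and "tvec" (3), from world to camera coordinates, as OpenCV has them. Camera axes: x right, y down, z forward; pixel columns grow to the right and rows downward; lengths in m; the calibration is good to about 2 mm. A picture is of the moment at which its call begins.
- robot.close_job(): hands the job in; it is judged then, once.
Trained networks look in a picture, given as the dict that the camera call returned (one of the last four; its "shot" number tells which), for a name from the list of things; names that differ only in an ending like _2 or _b are one class to them, and where a whole thing is asked for, a point or a joint stands for the part that bears it (a point fixed in the world has none). Each returns a list of dicts, best first, with "conf" (0 to 1); they miss things now and then, are a little off and sometimes report something else, mostly with a low value. They report only what shows in the picture. A call takes as long as a camera call.
- find_in(picture, thing): "position" ([x, y, z] in m, in world coordinates, good to about 4 mm: the middle of the surface that is visible of it).
- mark_of(picture, thing): "position" ([x, y, z] in m, in world coordinates, good to about 4 mm: a listed point, or the origin of a listed thing).
The state is a dict: "time": time; "joint_positions": joint angles; "dq": joint speeds; "joint_efforts": joint torques, N m; "position": TCP position; "eef_rot": TCP orientation; "force": force on the tool from outside, world axes, zero at the start; "moment": the same for the moment, N m; "opening": finger opening in m; "grasp_force": force on a finger pad.
Only numpy, scipy, OpenCV 4.12 (cv2) and the standard library are available. Lean on these libraries where they do the work, as an engineer would, in place of code of your own. Each camera call takes 0.05 s, during which the arm holds its last target. There are 200 camera calls.

### The job

The connection box on the table has four identical square covers set flush along its far side; one of them, and it cannot be seen which, is the concealed push catch of the box's hatch. Feel across the covers with your fingertips, find the one that gives, and press it fully in so that the hatch comes ajar and stays so; then take the hand away. Do not touch the hatch itself, pick nothing up, and leave the mug, tape measure and note pad where they stand.

Things in the scene. Friction and masses are not known exactly. Their poses are not given: they have to be found in the camera images.
- box: Grey desk connection box fixed to the table, 180 (x) x 250 (y) x 50 mm high. Origin: centre of its underside; x points to its far side, z up. Top: the near part (x -90 to +15 mm) is the hatch; the far part (x +16 to +90) a fixed deck with a row along y of four identical white covers, 48 mm square, in 50 mm wells, centres at x = +50, y = +81, +27, -27, -81 mm.
- cover_1 (a point): Centre of the top face of cover 1 of the row (box y = +81 mm), 48.5 mm above the table, 1.5 mm below the deck round it; axes as the box's. May be a rigid blank or the catch; the point itself never moves.
- cover_2 (a point): Centre of the top face of cover 2 of the row (box y = +27 mm), 48.5 mm above the table, 1.5 mm below the deck round it; axes as the box's. May be a rigid blank or the catch; the point itself never moves.
- cover_3 (a point): Centre of the top face of cover 3 of the row (box y = -27 mm), 48.5 mm above the table, 1.5 mm below the deck round it; axes as the box's. May be a rigid blank or the catch; the point itself never moves.
- cover_4 (a point): Centre of the top face of cover 4 of the row (box y = -81 mm), 48.5 mm above the table, 1.5 mm below the deck round it; axes as the box's. May be a rigid blank or the catch; the point itself never moves.
- catch (a joint): Travel of the catch, m: 0 at the start, 0.006 fully in. Any one of the four covers is the catch, drawn anew each time; the others are rigid blanks that look the same. Pressed anywhere on its face it gives straight down under 3 to 5 N and stays where it is left (no spring).
- hatch (a joint): Opening of the hatch in rad: 0 shut (start), 0.45 ajar as far as it goes (its near edge then about 45 mm up; hinge along its far edge at box x = +15 mm, so it lifts away from the covers). A linkage opens it by 75 rad per m of catch travel; it stays as the catch does.
- hatch_panel: The hatch: grey flat panel, 104 x 246 x 4 mm, its top level with the deck when shut. Origin: middle of its far (hinge) edge, at mid thickness; at opening 0 its axes are the box's. Not to be touched.
- coffee_mug: White patterned coffee mug, 92 x 127 x 95 mm high, standing loose at the box's left (+y) end. Origin: centre of its underside. Bystander.
- tape_measure: Yellow tape measure, 35 x 70 x 60 mm high, standing loose off the box's right (-y) end. Origin: centre of its underside. Bystander.
- notes_yellow: Pad of yellow sticky notes, 78 x 78 x 24 mm, lying loose off the near part of the box's right (-y) end. Origin: centre of its underside. Bystander.

How it is judged:
By the outcome, as a careful person would: the job done as asked, in the order asked, and still so for the second after the job is handed in, with the robot touching nothing.
It also fails if it takes over 42 s, if anything falls off the work surface, if the arm or the gripper's body presses on something with over 40 N, if the wrist force passes 120 N, or if a joint passes its speed limit or range.

## Working session

There is one attempt and no reset: what is moved stays moved. The work goes in short steps, Python scripts to look and compute and a tool call to move; the robot and the scene stay as the last step left them, time stands still between calls to the robot, and variables do not carry over. Pictures are saved under pics/ and viewed, at most 10 in all, crops included, and the job is handed in when it is done.

Besides the shell and the picture viewer there is one more tool, called after "Request:" as name(argument=value, ...) on one line, values as JSON. play_rows: Moves the arm, as the interface text tells. Its arguments: {"type":"object","properties":{"steps":{"type":"array","items":{"type":"array"}},"grip_force":{"type":"number"}},"required":["steps"]}

```bash
mkdir -p pics; python3 - <<'E'
from workcell import robot, read_camera, find_in, mark_of
import cv2
s=robot.state(); print({k:s[k] for k in('time','position','eef_rot','force','opening')})
for c in('top','scene'):
    p=read_camera(c); cv2.imwrite(f'pics/{c}0.png',p['frame'][:,:,::-1])
    for n in('box','cover_1','cover_2','cover_3','cover_4','hatch_panel','coffee_mug','tape_measure','notes_yellow'):
        print(c,n,[(d['position'],d['conf']) for d in mark_of(p,n)[:4]])
E
```

```text
{'time': 0.0, 'position': array([ 0.18187006, -0.62358514,  0.24939909]), 'eef_rot': array([-3.10843137e+00, -4.44017255e-01,  4.99969691e-04]), 'force': array([ 0.79682663, -0.08713617,  0.05792688]), 'opening': 0.08559585944933672}
top box [([0.5688, -0.0926, 0.0472], 0.75)]
top cover_1 [([0.579, -0.0359, 0.0439], 0.89), ([0.5903, 0.0137, 0.0485], 0.8), ([0.5972, 0.0653, 0.0484], 0.65), ([0.5666, -0.094, 0.0525], 0.6)]
top cover_2 [([0.579, -0.0359, 0.0439], 0.89), ([0.5903, 0.0137, 0.0485], 0.8), ([0.5972, 0.0653, 0.0484], 0.65), ([0.5666, -0.094, 0.0525], 0.6)]
top cover_3 [([0.579, -0.0359, 0.0439], 0.89), ([0.5903, 0.0137, 0.0485], 0.8), ([0.5972, 0.0653, 0.0484], 0.65), ([0.5666, -0.094, 0.0525], 0.6)]
top cover_4 [([0.579, -0.0359, 0.0439], 0.89), ([0.5903, 0.0137, 0.0485], 0.8), ([0.5972, 0.0653, 0.0484], 0.65), ([0.5666, -0.094, 0.0525], 0.6)]
top hatch_panel []
top coffee_mug []
top tape_measure [([0.5477, -0.2169, -0.002], 0.72), ([0.537, -0.0035, 0.0006], 0.22)]
top notes_yellow [([0.4386, -0.2149, 0.002], 0.73)]
scene box []
scene cover_1 [([0.5717, -0.0937, 0.0477], 0.92)]
scene cover_2 [([0.5717, -0.0937, 0.0477], 0.92)]
scene cover_3 [([0.5717, -0.0937, 0.0477], 0.92)]
scene cover_4 [([0.5717, -0.0937, 0.0477], 0.92)]
scene hatch_panel []
scene coffee_mug []
scene tape_measure []
scene notes_yellow [([0.4404, -0.2111, -0.0014], 0.64)]
```

View pics/top0.png

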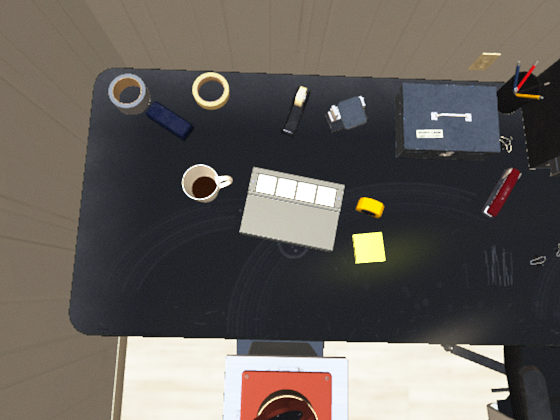

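View pics/scene0.png

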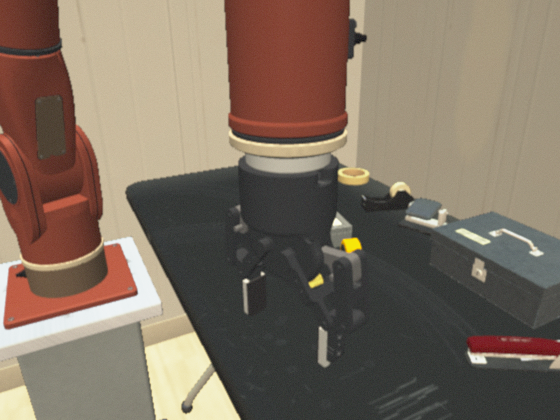

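The top picture shows the box at about (292,208), with its covers at (266,183), (286,187), (305,191) and (325,195). The mug is at (203,184), the tape at (370,207) and the pad at (369,248). In the scene view the gripper hides the box. Next I refine the covers by segmenting the white faces.

```bash
cat > h.py <<'E'
from workcell import robot, read_camera, find_in, mark_of
import numpy as np, cv2
from scipy.spatial.transform import Rotation as Ro
def covers(cam='top', amin=150):
    p=read_camera(cam); g=p['frame'].min(2)
    m=(g>190).astype(np.uint8)
    n,l,st,ce=cv2.connectedComponentsWithStats(m,connectivity=4)
    R=Ro.from_rotvec(p['rvec']).as_matrix(); t=np.array(p['tvec']); out=[]
    for i in range(1,n):
        if not amin<st[i,4]<60000: continue
        ray=R.T@np.array([(ce[i,0]-p['cx'])/p['fx'],(ce[i,1]-p['cy'])/p['fy'],1]); c=-R.T@t
        w=c+ray*(0.0485-c[2])/ray[2]; d=np.median(p['z_map'][l==i]); wd=c+ray*d
        if abs(wd[2]-.0485)<.02: out.append((ce[i].round(1),st[i,2:],w.round(4),wd.round(4)))
    return p,out
def goto(target,yaw):
    """shift in current tool axes to world target, and turn about tool z for tool x at world yaw"""
    s=robot.state(); R=Ro.from_rotvec(s['eef_rot'])
    x=R.as_matrix()[:,0]
    return R.inv().apply(np.array(target)-s['position']).round(4),round(np.arctan2(x[1],x[0])-yaw,4),s['position'].round(4),R.as_matrix()[:,2].round(3)
E
python3 - <<'E'
from h import *
p,o=covers()
for r in o: print(*r)
P=np.array([r[2] for r in o]);
if len(P)==4:
    P=P[np.argsort(-P[:,1])]; d=P[0]-P[3]; yaw=np.arctan2(-d[0],d[1]); print(P,np.linalg.norm(np.diff(P,axis=0),axis=1),yaw)
    print(goto([*P[3][:2],.12],yaw))
E
```

```text
[265.9 183.9] [ 21  22 347] [0.5988 0.0687 0.0485] [0.599  0.0688 0.048 ]
[285.7 187.9] [ 22  21 349] [0.5898 0.0158 0.0485] [0.5898 0.0158 0.0482]
[305.6 191.7] [ 22  21 345] [ 0.581  -0.0374  0.0485] [ 0.5811 -0.0374  0.0482]
[325.4 195.8] [ 22  21 345] [ 0.5717 -0.0904  0.0485] [ 0.5718 -0.0905  0.0482]
[[ 0.5988  0.0687  0.0485]
 [ 0.5898  0.0158  0.0485]
 [ 0.581  -0.0374  0.0485]
 [ 0.5717 -0.0904  0.0485]] [0.05366013 0.05392291 0.05380976] -0.1687139062733969
(array([ 0.5235, -0.4031,  0.1303]), np.float64(0.4525), array([ 0.182 , -0.624 ,  0.2503]), array([-0.,  0., -1.]))
```

Request:
play_rows(steps=[[[0, 0, 0], [0.036, -0.0275, 0], -1], [[0, 0, 0], [0.036, -0.0275, 0], -1], [[0, 0, 0], [0.036, -0.0275, 0], -1], [[0, 0, 0], [0.036, -0.0275, 0], -1], [[0, 0, 0], [0.036, -0.0275, 0], -1], [[0, 0, 0], [0.036, -0.0275, 0], -1], [[0, 0, 0], [0.036, -0.0275, 0], -1], [[0, 0, 0], [0.036, -0.0275, 0], -1], [[0, 0, 0], [0.036, -0.0275, 0], -1], [[0, 0, 0], [0.036, -0.0275, 0], -1], [[0, 0, 0], [0.036, -0.0275, 0], -1], [[0, 0, 0], [0.036, -0.0275, 0], -1]], grip_force=40)

```text
time: 2.25
position: [0.5052, -0.1847, 0.2507]
eef_rot: [3.11, 0.444, 0.001]
force: [0.6, -1.0, -0.2]
opening: -0.0001
grasp_force: 0.0
```

Request:
play_rows(steps=[[[0, 0, 0.113], [0, 0, 0], -1], [[0, 0, 0.113], [0, 0, 0], -1], [[0, 0, 0.113], [0, 0, 0], -1], [[0, 0, 0.113], [0, 0, 0], -1], [[0, 0, 0], [0, 0, 0], -1], [[0, 0, 0], [0, 0, 0], -1]])

```text
time: 2.85
position: [0.5043, -0.1862, 0.2504]
eef_rot: [3.131, -0.259, 0.0]
force: [-0.6, -0.5, 0.0]
opening: -0.0002
grasp_force: 0.0
```

```bash
python3 - <<'E'
from h import *
print(goto([.5717,-.0904,.12],-.1687), robot.state()['force'],robot.state()['opening'])
p,o=covers('wrist',400)
for r in o: print(*r)
cv2.imwrite('pics/w1.png',p['frame'][:,:,::-1])
E
```

```text
(array([ 0.0507, -0.1056,  0.1304]), np.float64(0.0038), array([ 0.5043, -0.1862,  0.2504]), array([ 0., -0., -1.])) [-0.5592768  -0.54755109  0.03592535] -0.0001998958694090725
[ 24.  140.7] [  52   46 2012] [0.5982 0.0667 0.0485] [0.5981 0.0659 0.0494]
[ 75. 141.] [  54   47 2074] [0.589  0.0139 0.0485] [0.5889 0.0134 0.0493]
[126.6 141.3] [  51   46 2050] [ 0.5797 -0.0394  0.0485] [ 0.5797 -0.0399  0.0495]
[177.9 141.3] [  48   46 2050] [ 0.5708 -0.0927  0.0485] [ 0.5708 -0.0931  0.0495]
```

Request:
play_rows(steps=[[[0, 0, 0], [0.017, -0.035, 0], -1], [[0, 0, 0], [0.017, -0.035, 0], -1], [[0, 0, 0], [0.017, -0.0345, 0], -1], [[0, 0, 0], [0, 0, 0.04], -1], [[0, 0, 0], [0, 0, 0.04], -1], [[0, 0, 0], [0, 0, 0.04], -1], [[0, 0, 0], [0, 0, 0.04], -1], [[0, 0, 0], [0, 0, 0], -1], [[0, 0, 0], [0, 0, 0], -1], [[0, 0, 0], [0, 0, 0], -1]])

```text
time: 3.9
position: [0.5737, -0.0919, 0.0929]
eef_rot: [3.13, -0.263, 0.005]
force: [-0.2, -0.2, 0.9]
opening: -0.0002
grasp_force: 0.0
```

```bash
python3 - <<'E'
from h import *
print(goto([.5713,-.0915,.0675],-.1687), robot.state()['force'])
E
```

```text
(array([-0.0025,  0.    ,  0.0254]), np.float64(0.0011), array([ 0.5737, -0.0919,  0.0929]), array([ 0.003, -0.   , -1.   ])) [-0.1697897  -0.21044675  0.92146831]
```

Request:
play_rows(steps=[[[0, 0, 0], [-0.0025, 0, 0.01], -1], [[0, 0, 0], [0, 0, 0.01], -1], [[0, 0, 0], [0, 0, 0.002], -1], [[0, 0, 0], [0, 0, 0], -1], [[0, 0, 0], [0, 0, 0], -1]])

```text
time: 4.4
position: [0.5697, -0.0913, 0.0684]
eef_rot: [-3.13, 0.264, -0.0]
force: [0.1, -0.6, 0.0]
opening: -0.0002
grasp_force: 0.0
```

Request:
play_rows(steps=[[[0, 0, 0], [0, 0, 0.002], -1], [[0, 0, 0], [0, 0, 0], -1], [[0, 0, 0], [0, 0, 0], -1]])

```text
time: 4.7
position: [0.5699, -0.0913, 0.0665]
eef_rot: [-3.13, 0.264, -0.001]
force: [0.7, 0.4, 1.0]
opening: 0.0
grasp_force: 0.6
```

Request:
play_rows(steps=[[[0, 0, 0], [0, 0, 0.0015], -1], [[0, 0, 0], [0, 0, 0], -1], [[0, 0, 0], [0, 0, 0], -1]])

```text
time: 5.0
position: [0.5699, -0.0913, 0.065]
eef_rot: [-3.13, 0.264, -0.001]
force: [1.1, -0.3, 3.2]
opening: -0.0002
grasp_force: 1.3
```

Request:
play_rows(steps=[[[0, 0, 0], [0, 0, 0.001], -1], [[0, 0, 0], [0, 0, 0], -1], [[0, 0, 0], [0, 0, 0], -1]])

```text
time: 5.3
position: [0.5699, -0.0913, 0.0639]
eef_rot: [-3.13, 0.264, -0.001]
force: [2.0, 1.1, 1.9]
opening: 0.0001
grasp_force: 1.3
```

Request:
play_rows(steps=[[[0, 0, 0], [0, 0, 0.001], -1], [[0, 0, 0], [0, 0, 0], -1], [[0, 0, 0], [0, 0, 0], -1]])

```text
time: 5.6
position: [0.5698, -0.0913, 0.0628]
eef_rot: [-3.13, 0.264, -0.0]
force: [3.0, 0.7, 2.7]
opening: -0.0003
grasp_force: 1.5
```

```bash
python3 - <<'E'
from h import *
a=[]
p=read_camera('top')
R=Ro.from_rotvec(p['rvec']).as_matrix(); t=np.array(p['tvec'])
B=Ro.from_euler('z',-.1687).as_matrix(); cen=np.array([.58535,-.0115,0])-B@[.05,0,0]
for y in (-.1,0,.1):
  for x in (-.08,-.04,0):
    w=cen+B@[x,y,.05]; c=R@w+t; u,v=int(round(p['fx']*c[0]/c[2]+p['cx'])),int(round(p['fy']*c[1]/c[2]+p['cy']))
    d=p['z_map'][v,u]; q=R.T@(np.array([(u-p['cx'])/p['fx'],(v-p['cy'])/p['fy'],1])*d-t); print(x,y,q.round(4))
s=robot.state(); print(s['force'],s['position'])
cv2.imwrite('pics/w2.png',read_camera('wrist')['frame'][:,:,::-1])
E
```

```text
-0.08 -0.1 [ 0.4368 -0.0835  0.0825]
-0.04 -0.1 [ 0.4769 -0.0923  0.071 ]
0 -0.1 [ 0.5193 -0.1022  0.0539]
-0.08 0 [0.4536 0.0107 0.0883]
-0.04 0 [0.4944 0.0059 0.0725]
0 0 [ 0.5347 -0.0019  0.0541]
-0.08 0.1 [0.4689 0.107  0.0844]
-0.04 0.1 [0.5097 0.1015 0.0719]
0 0.1 [0.5526 0.0959 0.056 ]
[ 2.07501485 -1.13958171  2.35993588] [ 0.56972466 -0.0913242   0.06281778]
```

View pics/w2.png

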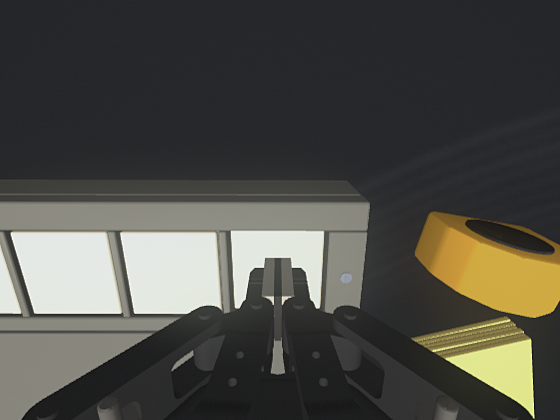

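Cover 4 is the catch: the hatch has risen to about 0.36 rad. The wrist view shows the fingertips on the cover at (278,290), clear of the hatch. I press on until the stop shows in the force.

Request:
play_rows(steps=[[[0, 0, 0], [0, 0, 0.001], -1], [[0, 0, 0], [0, 0, 0], -1], [[0, 0, 0], [0, 0, 0], -1]])

```text
time: 6.0
position: [0.5696, -0.0913, 0.0618]
eef_rot: [-3.13, 0.264, 0.0]
force: [2.6, -0.2, 3.4]
opening: -0.0
grasp_force: 1.4
```

Request:
play_rows(steps=[[[0, 0, 0], [0, 0, 0.001], -1], [[0, 0, 0], [0, 0, 0], -1], [[0, 0, 0], [0, 0, 0], -1]])

```text
time: 6.3
position: [0.5696, -0.0913, 0.0616]
eef_rot: [3.13, -0.264, 0.0]
force: [-1.8, -0.0, 11.2]
opening: 0.0002
grasp_force: 6.1
```

The force has risen to 11 N with no more travel, so the catch is at its stop. One small further push to be sure, then straight up.

Request:
play_rows(steps=[[[0, 0, 0], [0, 0, 0.0007], -1], [[0, 0, 0], [0, 0, 0], -1], [[0, 0, 0], [0, 0, 0], -1]])

```text
time: 6.6
position: [0.5697, -0.0913, 0.0616]
eef_rot: [3.13, -0.264, 0.0]
force: [-5.0, 1.2, 18.6]
opening: 0.0001
grasp_force: 9.5
```

Request:
play_rows(steps=[[[0, 0, 0], [0, 0, -0.004], -1], [[0, 0, 0], [0, 0, -0.01], -1], [[0, 0, 0], [0, 0, -0.03], -1], [[0, 0, 0], [0, 0, -0.04], -1], [[0, 0, 0], [0, 0, -0.04], -1], [[0, 0, 0], [0, 0, -0.04], -1], [[0, 0, 0], [0, 0, 0], -1], [[0, 0, 0], [0, 0, 0], -1], [[0, 0, 0], [0, 0, 0], -1]])

```text
time: 7.5
position: [0.5688, -0.0913, 0.223]
eef_rot: [-3.13, 0.264, 0.003]
force: [-0.4, 0.4, -1.0]
opening: 0.0
grasp_force: 0.0
```

```bash
python3 - <<'E'
from h import *
p=read_camera('top')
R=Ro.from_rotvec(p['rvec']).as_matrix(); t=np.array(p['tvec'])
B=Ro.from_euler('z',-.1687).as_matrix(); cen=np.array([.58535,-.0115,0])-B@[.05,0,0]
v,u=np.mgrid[:420,:560]; d=p['z_map']
q=(np.dstack([(u-p['cx'])/p['fx'],(v-p['cy'])/p['fy'],np.ones_like(d)])*d[...,None]-t)@R
b=(q-cen)@B
m=(b[...,0]>-.075)&(b[...,0]<.005)&(abs(b[...,1])<.11)&(b[...,2]>.04)&(b[...,2]<.12)
f=np.polyfit(b[m][:,0],b[m][:,2],1); print(m.sum(),np.arctan(f[0]))
for n in('tape_measure','notes_yellow'): print(n,[(d['position'],d['conf']) for d in mark_of(p,n)[:1]])
s=robot.state(); print(s['force'],s['position'],abs(s['dq']).max())
cv2.imwrite('pics/t3.png',p['frame'][:,:,::-1])
E
```

```text
2406 -0.44875826376327754
tape_measure [([0.5963, 0.067, 0.046], 0.74)]
notes_yellow []
[ 0.14763569 -0.39369166  0.63463034] [ 0.56892167 -0.09128066  0.22279396] 0.005347176613339544
```

View pics/t3.png

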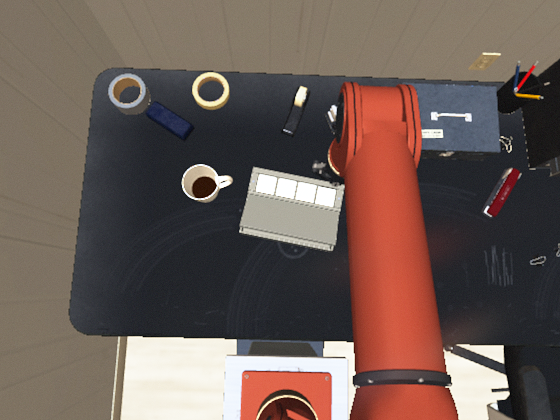

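The picture shows the hatch ajar at a measured 0.449 rad and the mug unmoved at (203,184). The hand is clear above the box, and the arm hides the tape and pad, which it never came near.

```bash
python3 -c "
from workcell import robot
print(robot.close_job())"
```

```text
the job is handed in; nothing more can be done
None
```

Cover 4 was the catch; I pressed it fully in, the hatch stands ajar at about 0.45 rad, the hand is clear above the box, and the job is handed in (the arm hid the tape measure and note pad in the last picture, so I did not re-check them).

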